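# Put four kitchen things back on their own stands

### The arm

A 7-joint arm with a two-finger parallel gripper is mounted at the origin on the work surface. World frame = base frame: x ahead of the robot, y to its left, z up, the work surface at z = 0. Lengths are in m, angles in rad, forces in N, time in s.
With the tool pointing down it reaches from about 0.4 to 0.85 m from the base axis. Payload 4.5 kg.
Tool frame: the origin (TCP) lies at the very end of the fingers, on their centre line; the grasp point (between the pads) lies 19 mm behind it; z points along the fingers, y is the line along which they close (so a half turn about z gives the same grasp; the last joint's range is limited). The gripper opens to 88 mm and grips with 3 to 60 N. Pads are 18 mm wide; open, the fingers measure 123 mm over their backs; the gripper's body (75 mm by 187 mm) begins 45 mm behind the grasp point.
Start: joints at [-1.066, 0.689, -0.195, 1.565, 0.157, 0.902, -0.215], TCP at [0.283, 0.557, 0.239] pointing down, gripper open.
Joint ranges: [-3.01, 3.01], [-0.46, 2.08], [-1.47, 1.51], [0.13, 2.56], [-1, 4.14], [0.04, 2.09], [-2.66, 2.66]. Speed limits (rad/s): [2.57, 2.57, 3.14, 3.14, 3.14, 3.14, 3.14].

### API

Orientations are given as a unit quaternion [x, y, z, w].
In Python, from plant import r, optics gives the robot as it stands.
- The arm moves only by the tool servo_tool, never from a script. Its arguments are lists of equal length, an entry for each row: "translation": the shift along the tool's x, y, z in m, a list of three; "turn": the turn, a rotation vector about the tool's x, y, z in rad, a list of three. In form: {"translation": [[dx, dy, dz], ...], "turn": [[rx, ry, rz], ...]}. A call has 1 to 10 rows; each row shifts and turns the commanded pose from where the row before left it, along the tool's axes as they then stand; what a row does not reach is not made up. A row lasts 1/8 s, in which the tool goes at most 62.5 mm and 10.7 degrees, less where a joint would pass 70% of its speed; a pose out of reach is approached as far as the arm can. A call is refused whole if a number of a shift passes 0.0625 or a number of a turn 0.188, either way. A call with a gripper value outside its range is refused whole. "grip" is the opening, from 0 (shut) to 1 (fully open), set as the call begins (left out, the last holds). The fingers move at their own pace and stop on an object; "grip_force" is the grip in N (left out, the last holds). Time passes only in rows, so rows that do not move let the fingers close. It gives the time, the measured TCP pose, the force, the opening and the grip force at its end, in the units of the state.
- r.get_state(): the state, without advancing time (a new reading comes with each control period).
- optics.snapshot(name): name is "scene" or "top" or "wrist"; returns a dict with "img" (384x512x3 uint8, red, green, blue), "z_map" (384x512 float32, m along the optical axis (not along the pixel's ray), 0 where there is no reading), "mtx" (3x3 intrinsics, pixels), "R" (3x3) and "t" (3): a world point X has camera coordinates R X + t. Camera axes: x right, y down, z forward; pixel columns grow to the right and rows downward; lengths in m; the calibration is good to about 2 mm. A picture is of the moment at which its call begins.
- r.finish_job(): hands the job in; it is judged then, once.
The state is a dict: "clock": time; "q": joint angles; "qd": joint speeds; "joint_torque": joint torques, N m; "tool_pos": TCP position; "eef_rot": TCP orientation; "contact_force": force on the tool from outside, world axes, zero at the start; "moment": the same for the moment, N m; "opening": opening from 0.0 (shut) to 1.0 (fully open); "finger_force": force on a finger pad.
Only numpy, scipy, OpenCV 4.12 (cv2) and the standard library are available. Lean on these libraries where they do the work, as an engineer would, in place of code of your own. Each camera call takes 0.05 s, during which the arm holds its last target. There are 200 camera calls.

### The job

On the worktop the kettle, the box grater, the storage tin and the oil bottle each stand on somebody else's place. Put each upright in the middle of its own: the kettle on the black six-sided iron stand, the grater on the oblong wooden board, the square tin on the square clay tile and the oil bottle on the round cork mat. The slatted wooden stand is free to park things on along the way; do not stand anything on the bare worktop, do not tip anything over, and leave the drinking glass where it is.

Things in the scene. Friction and masses are not known exactly. Their poses are not given: they have to be found in the camera images.
- kettle: Round steel kettle, base 100 mm across, lid knob top at 87 mm; short spout towards its +x ends 73 mm from the axis. Black arch handle above: a straight level bar 72 mm long along the kettle's x, 14 mm wide (y), 14 mm high, its centre on the axis 128 mm above the underside; grip it across, closing along y. Origin: centre of the underside, z up. 0.3 to 0.6 kg.
- grater: Box grater of bright metal, a block 80 mm (x) by 60 mm (y) by 95 mm high, with a black arch handle on top: a straight level bar 68 mm long along the grater's x, 14 mm wide (y) and 14 mm high, centre on the axis 128 mm above the underside. Origin: centre of the underside, z up. 0.17 to 0.34 kg.
- tin: Square steel storage tin, 81 by 81 mm, lid top at 94 mm, with a dark wooden knob fixed in the middle of the lid: upright cylinder 28 mm in diameter from 94 to 132 mm above the underside. The lid does not come off. Origin: centre of the underside, z up. 0.28 to 0.54 kg.
- oil_bottle: Green glass oil bottle, 66 mm in diameter up to 85 mm, a cone narrowing to the neck at 108 mm, then a straight neck 27 mm in diameter up to the top at 150 mm. Closed. Origin: centre of the underside, z up. 0.28 to 0.54 kg.
- iron_stand: Home of the kettle: fixed flat black iron stand, regular hexagon 130 mm across flats, 12 mm high with a flat top. Origin: centre of the underside, at worktop level; z up.
- board: Home of the grater: fixed oblong wooden board, 110 mm (x) by 150 mm (y), 12 mm high. Origin: centre of the underside, at worktop level; z up.
- tile: Home of the tin: fixed square red-brown clay tile, 125 by 125 mm, 12 mm high. Origin: centre of the underside, at worktop level; z up.
- cork_mat: Home of the oil bottle: fixed round cork mat, 128 mm in diameter, 12 mm high. Origin: centre of the underside, at worktop level; z up.
- slat_stand: The free parking place, empty at the start: fixed stand of five pale wooden slats with gaps between, 128 by 128 mm, 12 mm high. Origin: centre of the underside, at worktop level; z up.
- tumbler: Clear drinking glass, loose, 64 mm across and 85 mm high, standing among the rest: not to be moved. Origin: centre of the underside. (Other kitchen things, up to 80 mm high between the places and 185 mm at the far edge of the table, also stand about.)

How it is judged:
At the end, for the whole second after the job is handed in: Kettle on the iron stand, grater on the board, tin on the tile, oil bottle on the cork mat: each within 15 mm of the middle of its place, resting on its top (underside 8 to 16 mm above the worktop), upright within 0.08 rad and at rest; the drinking glass within 20 mm of where it stood (horizontal distance between kettle and iron_stand below 0.015 m and z of kettle in the frame of iron_stand between 0.008 and 0.016 m and angle between each of kettle, grater, tin, oil_bottle's own z axis and vertical below 0.08 rad and linear speed of each of kettle, grater, tin, oil_bottle below 0.02 m/s and angular speed of each of kettle, grater, tin, oil_bottle below 0.15 rad/s and horizontal distance between grater and board below 0.015 m and z of grater in the frame of board between 0.008 and 0.016 m and horizontal distance between tin and tile below 0.015 m and z of tin in the frame of tile between 0.008 and 0.016 m and horizontal distance between oil_bottle and cork_mat below 0.015 m and z of oil_bottle in the frame of cork_mat between 0.008 and 0.016 m and distance of tumbler from where it was at the start of the episode below 0.02 m); the robot touches nothing.
It fails at once if one of the four things is stood on the bare worktop (centre of its underside lower than 6 mm) (height (world z) of any of kettle, grater, tin, oil_bottle below 0.006 m).
It fails at once if one of the four things is tipped by more than 0.6 rad (angle between any of kettle, grater, tin, oil_bottle's own z axis and vertical above 0.6 rad).
It fails at once if the drinking glass is moved by more than 20 mm (distance of tumbler from where it was at the start of the episode above 0.02 m).
It also fails if it takes over 141 s, if anything falls off the work surface, if the arm or the gripper's body presses on something with over 40 N, if the wrist force passes 120 N, or if a joint passes its speed limit or range.

## Working session

There is one attempt and no reset: what is moved stays moved. The work goes in short steps, Python scripts to look and compute and a tool call to move; the robot and the scene stay as the last step left them, time stands still between calls to the robot, and variables do not carry over. Pictures are saved under pics/ and viewed, at most 14 in all, crops included, and the job is handed in when it is done.

Besides the shell and the picture viewer there is one more tool, called after ">>>" as name(argument=value, ...) on one line, values as JSON. servo_tool: Moves the arm, as the interface text tells. Its arguments: {"type":"object","properties":{"translation":{"type":"array"},"turn":{"type":"array"},"grip":{"type":"number"},"grip_force":{"type":"number"}},"required":["translation","turn"]}

```bash
mkdir -p pics; ls; python3 - <<'E'
from plant import r, optics
import cv2,pickle
s=r.get_state(); print(s)
for n in ("scene","top"):
    d=optics.snapshot(n); pickle.dump(d,open(f'/tmp/{n}.pkl','wb'))
    cv2.imwrite(f'pics/{n}0.png',cv2.resize(d['img'][:,:,::-1],(800,600),interpolation=cv2.INTER_CUBIC))
    print(n,d['mtx'],d['R'],d['t'])
E
```

```text
pics
{'clock': 0.0, 'q': array([-1.06616833,  0.68998696, -0.19449196,  1.56635828,  0.15732508,
        0.90249775, -0.21509679]), 'qd': array([ 8.55014056e-04,  1.19962413e-04, -1.06341026e-03, -4.32785030e-05,
        1.13310330e-03, -2.08180863e-03, -7.96460234e-04]), 'joint_torque': array([-6.88023119e-04, -5.27566159e+01, -1.26733806e+00, -1.53430706e+01,
       -5.27456333e-02,  6.58882374e-03,  1.57854743e-04]), 'tool_pos': array([0.28328586, 0.55639341, 0.23790383]), 'eef_rot': array([ 2.33202735e-01,  9.72427695e-01, -9.19035808e-04, -1.33800106e-04]), 'contact_force': array([ 0.19045516, -0.55141526,  0.94889378]), 'moment': array([ 0.03919183, -0.00913157, -0.00590529]), 'finger_force': 0.0, 'opening': 1.002048090011072}
scene [[465.66711153   0.         253.70178011]
 [  0.         465.66711153 199.64933356]
 [  0.           0.           1.        ]] [[-0.8415874   0.53997399 -0.01259882]
 [ 0.36200141  0.54658608 -0.75511498]
 [-0.40085611 -0.64005604 -0.65547131]] [ 0.45429888 -0.18433665  1.56917664]
top [[358.74984577   0.         252.3020702 ]
 [  0.         358.74984577 186.50021953]
 [  0.           0.           1.        ]] [[ 0.00213301 -0.99981787  0.01896524]
 [-0.99640855 -0.00373037 -0.08459362]
 [ 0.08464896 -0.01871669 -0.99623503]] [-0.00569952  0.56632875  1.06379132]
```

View pics/scene0.png

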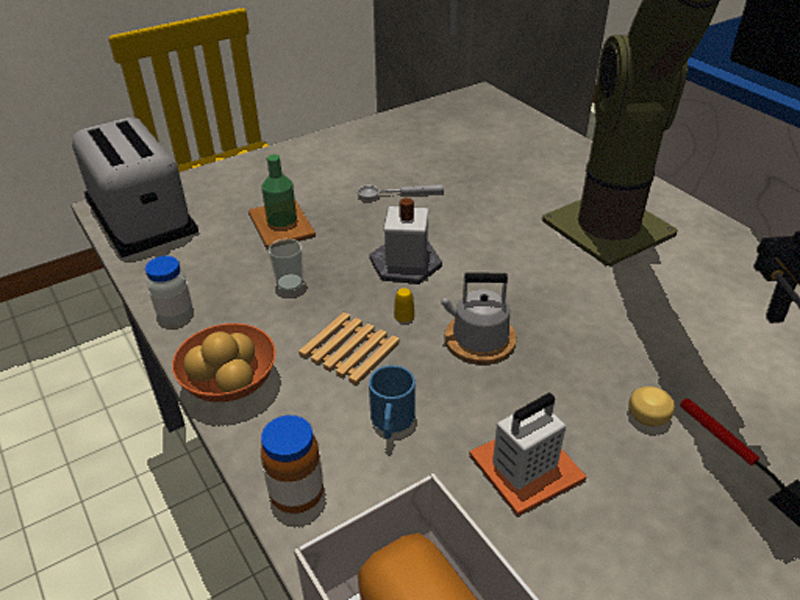

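View pics/top0.png

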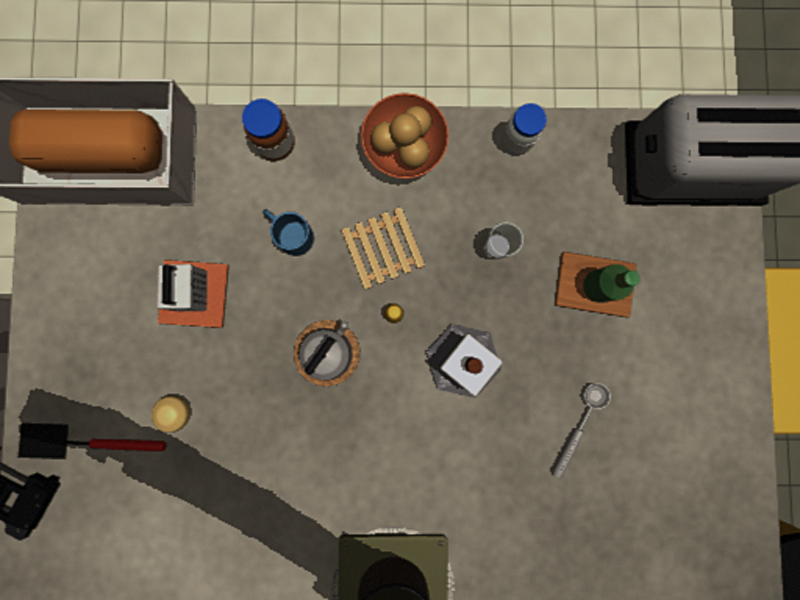

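The top view, in 800x600 pixels, shows the grater on the tile (193,293), the kettle on the cork (327,352) and the tin on the iron stand (463,360). The bottle is on the board (596,285), the slat stand is free at (383,247) and the glass is at (503,240). The places form one 4-cycle, so I'll park the kettle on the slats first.

```bash
cat > h.py <<'E'
import numpy as np, cv2
from plant import r, optics
def cloud(d):
    z=d['z_map']; v,u=np.nonzero(z>0); zz=z[v,u].astype(float)
    K=d['mtx']; c=np.c_[(u-K[0,2])*zz/K[0,0],(v-K[1,2])*zz/K[1,1],zz]
    return (c-d['t'])@d['R'], d['img'][v,u], np.c_[u,v]
def uv2w(d,u,v,h):
    ray=d['R'].T@np.linalg.solve(d['mtx'],[u,v,1.]); o=-d['R'].T@d['t']
    return (o+ray*(h-o[2])/ray[2])[:2]
def near(P,c,rad,lo,hi): return (np.hypot(*(P[:,:2]-c).T)<rad)&(P[:,2]>lo)&(P[:,2]<hi)
def rect(xy):
    (cx,cy),(w,h),a=cv2.minAreaRect((xy*1000).astype(np.float32)); return np.round([cx,cy,w,h,a],1)
E
python3 - <<'E'
from h import *
import pickle
top=pickle.load(open('/tmp/top.pkl','rb')); sc=pickle.load(open('/tmp/scene.pkl','rb'))
s=1.5625
A={'grater_tile':(193,293),'kettle_cork':(327,352),'tin_iron':(463,360),'bottle_board':(596,285),'slat':(383,247),'glass':(503,240),'mug':(290,232),'yellow':(395,312)}
Pt,Ct,_=cloud(top); Ps,Cs,_=cloud(sc)
for n,P in(('top',Pt),('scene',Ps)):
    m=near(P,np.array([.45,-.3]),.06,-.05,.05)|near(P,np.array([.4,.1]),.05,-.05,.05); print(n,'floor z',np.median(P[m,2]),P[m,2].std())
for k,(u,v) in A.items():
    c=uv2w(top,u/s,v/s,.05 if k[-3:]!='lat' else .012); print(k,c.round(3))
    for n,P,C in(('top',Pt,Ct),('scene',Ps,Cs)):
        m=near(P,c,.10,.006,.018); t=near(P,c,.075,.128,.17)
        if t.sum()>5: print('  ',n,'high',t.sum(),'mean',P[t].mean(0).round(4),'rect',rect(P[t,:2]),'zmax',P[t,2].max().round(3))
        if m.sum()>9:
            xy=P[m,:2].copy(); img=np.zeros((240,240),np.uint8)
            print('  ',n,'low',m.sum(),'rect',rect(xy),'circ',cv2.minEnclosingCircle((xy*1000).astype(np.float32)))
E
```

```text
top floor z 0.0009623613784990835 0.005248451848735052
scene floor z 8.60060053146585e-05 0.0025360369282900743
grater_tile [0.56  0.375]
   top high 154 mean [0.5676 0.3883 0.1453] rect [568.2 389.   67.7  13.6   2.2] zmax 0.152
   top low 849 rect [547.1 389.8 125.9 157.   85.7] circ ((557.4105834960938, 389.9740905761719), 90.66349792480469)
   scene high 232 mean [0.5706 0.3957 0.1437] rect [566.8 394.2  69.7  15.6   1.4] zmax 0.151
   scene low 1209 rect [561.6 392.6 127.2 128.5  86.2] circ ((563.154541015625, 393.46368408203125), 86.4744873046875)
kettle_cork [0.45  0.122]
   top high 147 mean [0.4465 0.1259 0.1466] rect [446.5 126.4  14.1  71.7  55.1] zmax 0.153
   top low 480 rect [451.  115.4 167.6 162.3  25.1] circ ((449.3875732421875, 119.22307586669922), 96.29791259765625)
   scene high 182 mean [0.4479 0.1323 0.1425] rect [446.2 131.7  18.7  71.   50.4] zmax 0.15
   scene low 443 rect [458.9 142.1 101.  125.7  46.9] circ ((449.70849609375, 131.2581024169922), 65.10852813720703)
tin_iron [ 0.435 -0.133]
   top high 88 mean [ 0.4303 -0.1387  0.1439] rect [ 430.5 -138.7   2
[... 1191 characters left out ...]
 circ ((683.0186767578125, -198.46961975097656), 82.11335754394531)
   scene low 51 rect [ 661.4 -198.3  134.1  135.8   63. ] circ ((660.0179443359375, -201.0070343017578), 93.3056640625)
mug [0.677 0.195]
   top low 145 rect [674.9 165.8 132.8 154.9  72.5] circ ((681.0570678710938, 185.45263671875), 89.95933532714844)
   scene low 116 rect [674.9 164.9 137.5  60.5  81.8] circ ((679.3311767578125, 164.29957580566406), 68.81731414794922)
yellow [ 0.525 -0.005]
   top low 313 rect [535.8  -0.7 183.7 178.6  89.4] circ ((525.1458129882812, -5.1669793128967285), 99.95985412597656)
   scene low 296 rect [538.2 -11.7 180.2 171.1  83.4] circ ((525.4049682617188, -4.971927165985107), 99.773193359375)
```

>>> servo_tool(translation=[[-0.0378,-0.0341,-0.0022],[-0.0378,-0.0341,-0.0022],[-0.0378,-0.0341,-0.0022],[-0.0378,-0.0341,-0.0022],[-0.0378,-0.0341,-0.0022],[-0.0378,-0.0341,-0.0022],[-0.0378,-0.0341,-0.0022],[-0.0378,-0.0341,-0.0022],[-0.0378,-0.0341,-0.0022],[0,0,0]], turn=[[0,0,0],[0,0,0],[0,0,0],[0,0,0],[0,0,0],[0,0,0],[0,0,0],[0,0,0],[0,0,0],[0,0,0.14]])

```text
clock: 1.35
tool_pos: [0.4487, 0.1237, 0.2582]
eef_rot: [0.307, 0.952, -0.001, 0.0]
contact_force: [-0.5, 0.8, -0.4]
opening: 1.002
finger_force: 0.0
```

```bash
cat >> h.py <<'E'
from scipy.spatial.transform import Rotation as Ro
def plan(*targets, tol=0):
    """targets: (x,y,z,yaw deg of closing axis or None). Rows in the frame AFTER each turn (turn first)."""
    s=r.get_state(); p=s['tool_pos']; R=Ro.from_quat(s['eef_rot']).as_matrix()
    ya=np.degrees(np.arctan2(R[1,1],R[0,1])); q=s['q']
    print('t %.2f'%s['clock'],'tcp',p.round(4),'yaw %.1f'%ya,'tilt %.3f'%np.arccos(-R[2,2]),'open %.3f'%s['opening'],'q7 %.2f'%q[6],'F',s['contact_force'].round(1))
    for x,y,z,w in targets:
        if w is None: w=ya
        dw=(w-ya+90)%180-90; ya+=dw; a=np.radians(ya); Y=np.array([np.cos(a),np.sin(a),0]); Z=np.array([0,0,-1]); X=np.cross(Y,Z)
        d=np.array([x,y,z])-p; p=np.array([x,y,z]); l=np.array([d@X,d@Y,d@Z])
        print('  turn z %.3f rad; shift'%(-np.radians(dw)),l.round(4),'norm %.3f'%np.linalg.norm(l))
def snap(n,f=None):
    d=optics.snapshot(n)
    if f: cv2.imwrite('pics/'+f,cv2.resize(d['img'][:,:,::-1],None,fx=1.5,fy=1.5))
    return d
E
python3 - <<'E'
from h import *
plan()
d=snap('wrist','w1.png'); P,C,U=cloud(d)
t=near(P,np.array([.447,.13]),.075,.125,.17); print(t.sum(),rect(P[t,:2]),P[t].mean(0))
for c in [(.45,.13),(.655,.02)]:
    m=near(P,np.array(c),.1,.005,.019); print(m.sum(), rect(P[m,:2]))
print(P[:,:2].min(0),P[:,:2].max(0))
E
```

```text
t 1.35 tcp [0.4487 0.1237 0.2582] yaw 54.3 tilt 0.002 open 1.002 q7 0.42 F [-0.5  0.8 -0.4]
981 [445.5 129.6  14.   70.4  54.9] [0.44385045 0.13104572 0.14567254]
1408 [444.4 133.4 127.2 116.9  49.1]
1894 [655.5  22.  128.2 128.4  21.6]
[ 0.09452548 -0.29337329] [0.85938407 0.52216512]
```

View pics/w1.png

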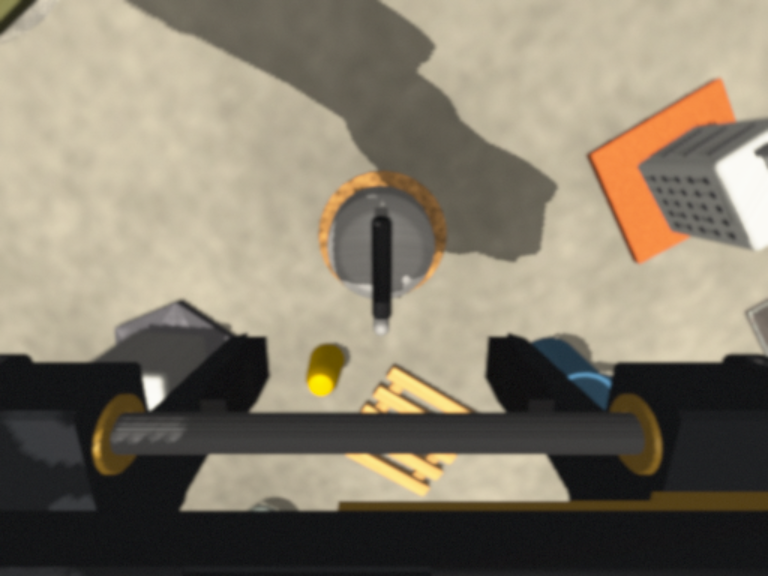

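The wrist view shows the kettle bar centred at (381,265) between the fingers and the slat stand at (420,420). Depth from this view puts the bar at (445.5,129.6) mm with yaw 54.9°, and the slats at (655.5,22).

```bash
python3 - <<'E'
from h import *
plan((.4455,.1296,.20,54.9),(.4455,.1296,.121,54.9),(.4455,.1296,.245,54.9),(.6555,.022,.245,54.9),(.6555,.022,.124,54.9))
E
```

```text
t 1.40 tcp [0.4481 0.1265 0.2583] yaw 54.2 tilt 0.001 open 1.001 q7 0.41 F [ 0.9  0.7 -0.4]
  turn z -0.012 rad; shift [0.0039 0.0011 0.0583] norm 0.058
  turn z -0.000 rad; shift [0.    0.    0.079] norm 0.079
  turn z -0.000 rad; shift [ 0.     0.    -0.124] norm 0.124
  turn z -0.000 rad; shift [-0.2337  0.0327  0.    ] norm 0.236
  turn z -0.000 rad; shift [0.    0.    0.121] norm 0.121
```

>>> servo_tool(translation=[[0.002,0,0.03],[0,0,0.04],[0,0,0.04],[0,0,0.027],[0,0,0],[0,0,0]], turn=[[0,0,-0.01],[0,0,0],[0,0,0],[0,0,0],[0,0,0],[0,0,0]])

```text
clock: 2.15
tool_pos: [0.4461, 0.131, 0.1222]
eef_rot: [0.295, 0.955, 0.0, 0.0]
contact_force: [-0.3, -0.2, 0.6]
opening: 0.999
finger_force: 0.0
```

>>> servo_tool(translation=[[0,0,0],[0,0,0],[0,0,0],[0,0,0],[0,0,0],[0,0,0]], turn=[[0,0,0],[0,0,0],[0,0,0],[0,0,0],[0,0,0],[0,0,0]], grip=0, grip_force=30)

```text
clock: 2.9
tool_pos: [0.4458, 0.1304, 0.1215]
eef_rot: [0.296, 0.955, 0.0, -0.0]
contact_force: [-0.0, 0.2, -0.5]
opening: 0.345
finger_force: 0.0
```

>>> servo_tool(translation=[[0,0,0],[0,0,0],[0,0,0],[0,0,-0.01],[0,0,-0.02],[0,0,-0.03],[0,0,-0.03],[0,0,-0.03],[0,0,0]], turn=[[0,0,0],[0,0,0],[0,0,0],[0,0,0],[0,0,0],[0,0,0],[0,0,0],[0,0,0],[0,0,0]])

```text
clock: 4.03
tool_pos: [0.447, 0.131, 0.2433]
eef_rot: [0.296, 0.955, 0.002, 0.002]
contact_force: [0.8, -0.3, -5.9]
opening: 0.151
finger_force: 30.0
```

>>> servo_tool(translation=[[-0.02,0.0025,0],[-0.033,0.005,0],[-0.04,0.006,0],[-0.04,0.006,0],[-0.04,0.006,0],[-0.035,0.005,0],[-0.0257,0.0022,0],[0,0,0],[0,0,0]], turn=[[0,0,0],[0,0,0],[0,0,0],[0,0,0],[0,0,0],[0,0,0],[0,0,0],[0,0,0],[0,0,0]])

```text
clock: 5.15
tool_pos: [0.6553, 0.0261, 0.2398]
eef_rot: [0.295, 0.955, -0.0, -0.002]
contact_force: [0.0, -0.8, -3.8]
opening: 0.156
finger_force: 30.0
```

```bash
python3 - <<'E'
from h import *
plan((.6555,.022,.124,None))
d=snap('wrist','w2.png'); P,C,U=cloud(d)
c=(.4455,.131); m=near(P,np.array(c),.1,.006,.019); xy=(P[m,:2]*1000).astype(np.float32); print('cork',m.sum(),rect(P[m,:2]),cv2.minEnclosingCircle(xy),P[m].mean(0))
m=near(P,np.array([.655,.02]),.09,.005,.019);print('slat',m.sum(),rect(P[m,:2]))
E
```

```text
t 5.15 tcp [0.6553 0.0261 0.2398] yaw 55.6 tilt 0.004 open 0.156 q7 0.71 F [ 0.  -0.8 -3.8]
  turn z -0.000 rad; shift [-0.0025 -0.0032  0.1158] norm 0.116
cork 2382 [486.2 104.9 114.1  36.8  55.9] ((471.50244140625, 114.85212707519531), 57.05015182495117) [0.48378037 0.10630408 0.01144602]
slat 1906 [655.7  21.5 127.7 127.8  21.8]
```

View pics/w2.png

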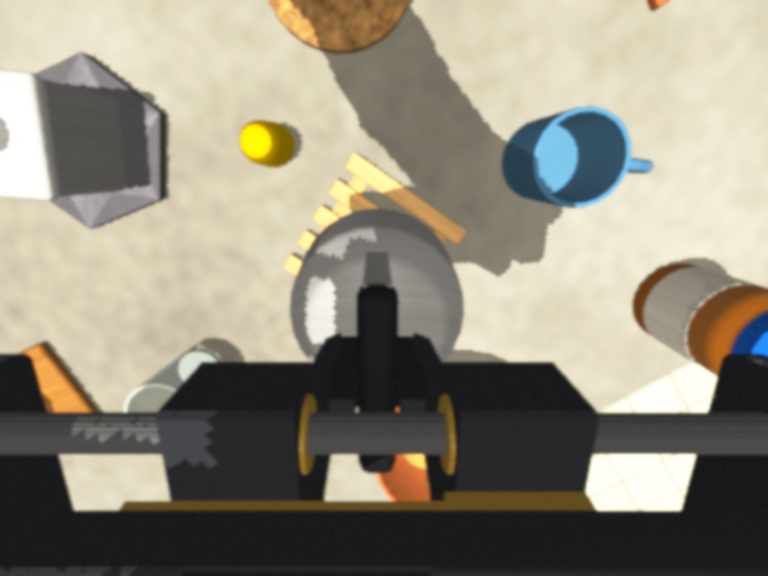

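>>> servo_tool(translation=[[-0.001,-0.0015,0.015],[-0.001,-0.0015,0.025],[0,0,0.025],[0,0,0.02],[0,0,0.015],[0,0,0.008],[0,0,0.004],[0,0,0.003],[0,0,0.003],[0,0,0]], turn=[[0,0,0],[0,0,0],[0,0,0],[0,0,0],[0,0,0],[0,0,0],[0,0,0],[0,0,0],[0,0,0],[0,0,0]])

```text
clock: 6.45
tool_pos: [0.657, 0.0216, 0.1236]
eef_rot: [0.296, 0.955, 0.0, 0.0]
contact_force: [-0.1, -0.1, -5.0]
opening: 0.157
finger_force: 30.0
```

>>> servo_tool(translation=[[0,0,0.0015],[0,0,0.0015],[0,0,0]], turn=[[0,0,0],[0,0,0],[0,0,0]])

```text
clock: 6.82
tool_pos: [0.6574, 0.0214, 0.1214]
eef_rot: [0.296, 0.955, 0.0, 0.0]
contact_force: [-2.2, -0.4, 2.1]
opening: 0.151
finger_force: 30.0
```

>>> servo_tool(translation=[[0,0,0],[0,0,0],[0,0,0],[0,0,0],[0,0,-0.02],[0,0,-0.03],[0,0,-0.04],[0,0,-0.04],[0,0,-0.03]], turn=[[0,0,0],[0,0,0],[0,0,0],[0,0,0],[0,0,0],[0,0,0],[0,0,0],[0,0,0],[0,0,0]], grip=0.6)

```text
clock: 7.95
tool_pos: [0.6574, 0.0217, 0.2825]
eef_rot: [0.296, 0.955, 0.0, 0.001]
contact_force: [0.1, -0.3, -0.2]
opening: 0.602
finger_force: 0.0
```

```bash
python3 - <<'E'
from h import *
plan((.56,-.40,.28,None),(.56,-.40,.28,35))
E
```

```text
t 7.95 tcp [0.6574 0.0217 0.2825] yaw 55.6 tilt 0.002 open 0.602 q7 0.73 F [ 0.1 -0.3 -0.2]
  turn z -0.000 rad; shift [-0.158  -0.403   0.0025] norm 0.433
  turn z 0.359 rad; shift [0. 0. 0.] norm 0.000
```

>>> servo_tool(translation=[[-0.01,-0.025,0],[-0.0185,-0.047,0],[-0.0185,-0.047,0],[-0.0185,-0.047,0],[-0.0185,-0.047,0],[-0.0185,-0.047,0],[-0.0185,-0.047,0],[-0.0185,-0.047,0],[-0.0185,-0.049,0],[0,0,0]], turn=[[0,0,0],[0,0,0],[0,0,0],[0,0,0],[0,0,0],[0,0,0],[0,0,0],[0,0,0],[0,0,0],[0,0,0]])

```text
clock: 9.2
tool_pos: [0.5562, -0.4067, 0.2799]
eef_rot: [0.3, 0.954, -0.002, -0.0]
contact_force: [1.2, -0.2, -0.0]
opening: 0.602
finger_force: 0.0
```

```bash
python3 - <<'E'
from h import *
d=snap('wrist','w3.png'); P,C,U=cloud(d)
s=r.get_state(); 
t=near(P,np.array([.58,-.403]),.06,.135,.18); print('neck',t.sum(),rect(P[t,:2]),P[t].mean(0),P[t,2].max())
t2=near(P,np.array([.58,-.403]),.06,.155,.18); print('neck top',t2.sum(),rect(P[t2,:2]))
m=near(P,np.array([.58,-.39]),.11,.006,.019); print('board',m.sum(),rect(P[m,:2]))
top=snap('top');sc=snap('scene')
for d in(top,sc):
    Q,C,_=cloud(d); m=near(Q,np.array([.447,.13]),.085,.006,.019); print('cork',m.sum(),cv2.minEnclosingCircle((Q[m,:2]*1000).astype(np.float32)),rect(Q[m,:2]),Q[m].mean(0))
    m=near(Q,np.array([.657,.022]),.06,.12,.17); print('kettle bar',m.sum(),rect(Q[m,:2]))
plan((.58,-.404,.124,None))
E
```

```text
neck 621 [ 579.9 -405.7   25.7   26.3   54.9] [ 0.57755259 -0.40452691  0.15850006] 0.163815513904326
neck top 509 [ 579.8 -405.8   25.4   26.3   56. ]
board 4031 [ 584.6 -401.1  149.8  110.2   80.6]
cork 1402 ((443.14324951171875, 134.43482971191406), 77.952392578125) [448.9 137.4 127.2 150.6   3.5] [0.44819519 0.12751077 0.0124771 ]
kettle bar 142 [657.8  18.9  14.3  71.9  55.6]
cork 1173 ((447.3746643066406, 130.86911010742188), 66.46255493164062) [448.1 132.1 127.6 126.3  73.3] [0.4502979  0.13442081 0.01206137]
kettle bar 205 [657.9  23.5  17.8  71.   54.6]
t 9.35 tcp [ 0.5601 -0.3987  0.2803] yaw 55.6 tilt 0.002 open 0.603 q7 1.38 F [-0.4 -0.1  0.2]
  turn z -0.000 rad; shift [-0.0194  0.0069  0.1563] norm 0.158
```

View pics/w3.png

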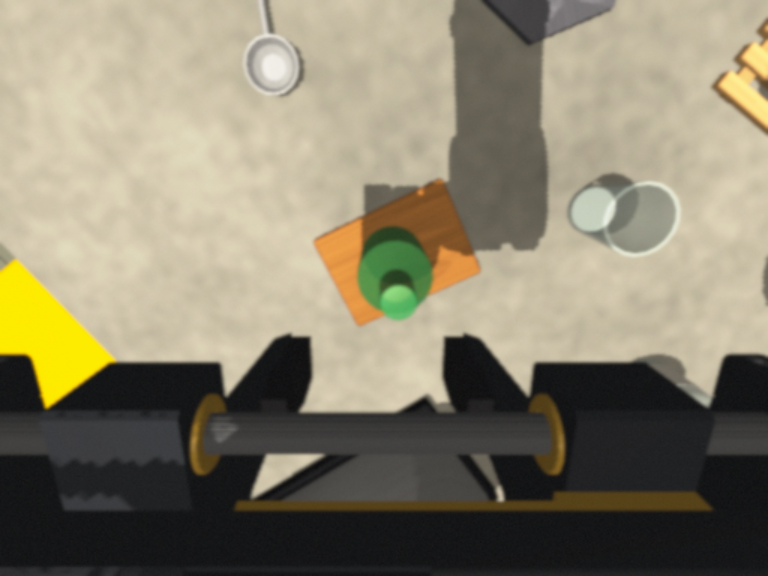

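>>> servo_tool(translation=[[-0.0203,0.0055,0],[0,0,0.03],[0,0,0.045],[0,0,0.045],[0,0,0.03],[0,0,0.006],[0,0,0],[0,0,0]], turn=[[0,0,0],[0,0,0],[0,0,0],[0,0,0],[0,0,0],[0,0,0],[0,0,0],[0,0,0]])

```text
clock: 10.35
tool_pos: [0.5808, -0.4072, 0.1264]
eef_rot: [0.296, 0.955, -0.0, 0.002]
contact_force: [-0.3, -0.4, -0.8]
opening: 0.601
finger_force: 0.0
```

>>> servo_tool(translation=[[0,0,0],[0,0,0],[0,0,0],[0,0,0],[0,0,0],[0,0,0]], turn=[[0,0,0],[0,0,0],[0,0,0],[0,0,0],[0,0,0],[0,0,0]], grip=0, grip_force=35)

```text
clock: 11.1
tool_pos: [0.5798, -0.407, 0.1248]
eef_rot: [0.296, 0.955, 0.0, 0.0]
contact_force: [0.8, 0.2, 3.2]
opening: 0.294
finger_force: 35.0
```

```bash
python3 - <<'E'
from h import *
plan((.58,-.4057,.27,None),(.4475,.13,.27,None))
E
```

```text
t 11.10 tcp [ 0.5798 -0.407   0.1248] yaw 55.6 tilt 0.001 open 0.294 q7 1.34 F [0.8 0.2 3.2]
  turn z -0.000 rad; shift [ 0.0006  0.0011 -0.1452] norm 0.145
  turn z -0.000 rad; shift [0.4121 0.367  0.    ] norm 0.552
```

>>> servo_tool(translation=[[0,0,-0.015],[0,0,-0.03],[0,0,-0.045],[0,0,-0.045],[0,0,-0.03],[0,0,-0.01],[0.0149,0.0133,0],[0.0299,0.0266,0],[0.0373,0.0332,0],[0.0373,0.0332,0]], turn=[[0,0,0],[0,0,0],[0,0,0],[0,0,0],[0,0,0],[0,0,0],[0,0,0],[0,0,0],[0,0,0],[0,0,0]])

```text
clock: 12.35
tool_pos: [0.5394, -0.2503, 0.2981]
eef_rot: [0.296, 0.955, 0.0, -0.002]
contact_force: [0.7, 1.1, -3.8]
opening: 0.296
finger_force: 35.0
```

>>> servo_tool(translation=[[0.0373,0.0332,0],[0.0373,0.0332,0],[0.0373,0.0332,0],[0.0373,0.0332,0],[0.0373,0.0332,0],[0.0373,0.0332,0],[0.0373,0.0332,0],[0.0224,0.02,0],[0.009,0.008,0],[0,0,0]], turn=[[0,0,0],[0,0,0],[0,0,0],[0,0,0],[0,0,0],[0,0,0],[0,0,0],[0,0,0],[0,0,0],[0,0,0]])

```text
clock: 13.6
tool_pos: [0.4467, 0.1278, 0.2991]
eef_rot: [0.296, 0.955, -0.001, -0.0]
contact_force: [-0.2, -1.2, -2.4]
opening: 0.301
finger_force: 35.0
```

```bash
python3 - <<'E'
from h import *
d=snap('wrist','w4.png'); P,C,U=cloud(d)
hsv=cv2.cvtColor(C[None],cv2.COLOR_RGB2HSV)[0]
m=near(P,np.array([.4475,.13]),.09,.006,.019); print('cork',m.sum(),cv2.minEnclosingCircle((P[m,:2]*1000).astype(np.float32)),rect(P[m,:2]))
plan((.4475,.13,.125,None))
E
```

```text
cork 2851 ((448.5004577636719, 130.39817810058594), 63.753501892089844) [435.8 139.7 125.7  94.1  53.9]
t 13.65 tcp [0.447  0.1268 0.2991] yaw 55.5 tilt 0.002 open 0.298 q7 0.41 F [ 0.9 -1.  -3.1]
  turn z -0.000 rad; shift [0.0014 0.0029 0.1741] norm 0.174
```

View pics/w4.png

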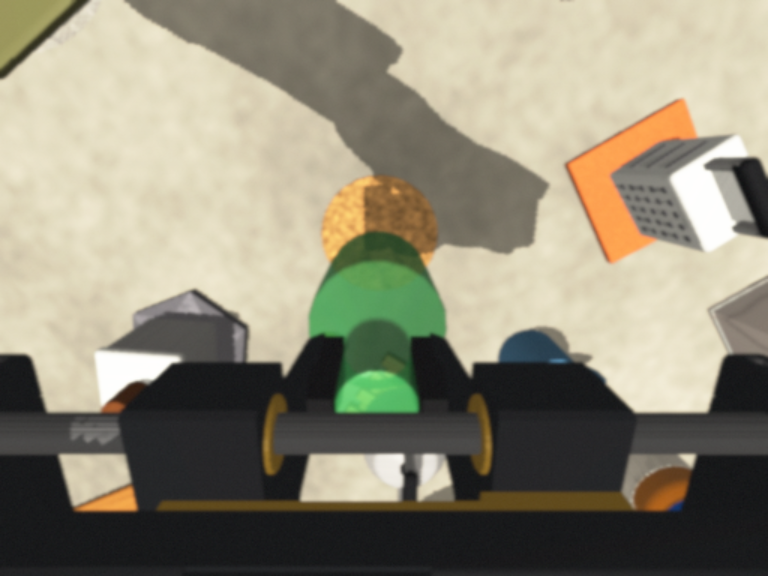

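The bottle hangs straight over the cork (379,215). The cork centre reads (448.5,130.4) mm, so I'm lowering it.

>>> servo_tool(translation=[[0.0005,0.003,0.02],[0,0,0.035],[0,0,0.04],[0,0,0.035],[0,0,0.02],[0,0,0.01],[0,0,0.006],[0,0,0.003],[0,0,0.003],[0,0,0]], turn=[[0,0,0],[0,0,0],[0,0,0],[0,0,0],[0,0,0],[0,0,0],[0,0,0],[0,0,0],[0,0,0],[0,0,0]])

```text
clock: 14.9
tool_pos: [0.4484, 0.1311, 0.1277]
eef_rot: [0.296, 0.955, 0.0, 0.0]
contact_force: [0.5, -0.0, -2.0]
opening: 0.3
finger_force: 35.0
```

>>> servo_tool(translation=[[0,0,0.0015],[0,0,0.0015],[0,0,0.0005],[0,0,0]], turn=[[0,0,0],[0,0,0],[0,0,0],[0,0,0]])

```text
clock: 15.4
tool_pos: [0.4486, 0.1314, 0.1246]
eef_rot: [0.296, 0.955, 0.0, 0.0]
contact_force: [-1.6, 0.4, 4.9]
opening: 0.302
finger_force: 35.0
```

>>> servo_tool(translation=[[0,0,0],[0,0,0],[0,0,0],[0,0,-0.02],[0,0,-0.03],[0,0,-0.045],[0,0,-0.045],[0,0,-0.025],[0,0,0],[0,0,0]], turn=[[0,0,0],[0,0,0],[0,0,0],[0,0,0],[0,0,0],[0,0,-0.12],[0,0,-0.15],[0,0,-0.15],[0,0,-0.15],[0,0,-0.06]], grip=0.6)

```text
clock: 16.65
tool_pos: [0.4482, 0.1307, 0.2893]
eef_rot: [-0.016, 1.0, 0.0, 0.0]
contact_force: [-0.2, 0.1, 0.1]
opening: 0.597
finger_force: 0.0
```

```bash
python3 - <<'E'
from h import *
plan((.567,.391,.28,None))
E
```

```text
t 16.65 tcp [0.4482 0.1307 0.2893] yaw 91.8 tilt 0.000 open 0.597 q7 0.89 F [-0.2  0.1  0.1]
  turn z -0.000 rad; shift [-0.1269  0.2564  0.0093] norm 0.286
```

>>> servo_tool(translation=[[-0.0127,0.0256,0],[-0.021,0.0425,0],[-0.021,0.0425,0],[-0.021,0.0425,0],[-0.021,0.0425,0],[-0.0175,0.0352,0.005],[-0.0127,0.0256,0.004],[0,0,0]], turn=[[0,0,0],[0,0,0],[0,0,0],[0,0,0],[0,0,0],[0,0,0],[0,0,0],[0,0,0]])

```text
clock: 17.65
tool_pos: [0.5668, 0.3928, 0.2786]
eef_rot: [-0.016, 1.0, 0.0, -0.001]
contact_force: [-0.3, -0.4, -0.0]
opening: 0.598
finger_force: 0.0
```

```bash
python3 - <<'E'
from h import *
d=snap('wrist','w5.png'); P,C,U=cloud(d)
m=near(P,np.array([.567,.391]),.06,.128,.17); print('bar',m.sum(),rect(P[m,:2]),np.median(P[m,2]))
m=near(P,np.array([.562,.39]),.11,.006,.019); print('tile',m.sum(),rect(P[m,:2]))
m=near(P,np.array([.4485,.13]),.06,.15,.17); print('bottle',m.sum(),rect(P[m,:2]) if m.sum()>5 else '')
plan((.567,.391,.121,None))
E
```

```text
bar 757 [567.4 393.5  66.9  13.2   1.5] 0.14623137777337772
tile 3442 [562.8 392.5 125.2 124.6  86.3]
bottle 0 
t 17.70 tcp [0.567  0.391  0.2791] yaw 91.7 tilt 0.002 open 0.599 q7 0.67 F [-0.3 -0.6 -1.1]
  turn z -0.000 rad; shift [ 0.     -0.      0.1581] norm 0.158
```

View pics/w5.png

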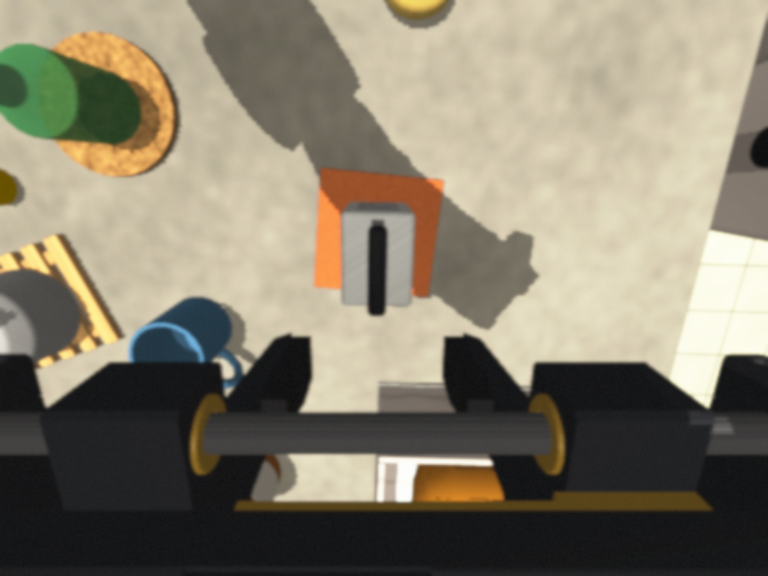

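The grater bar lies at (377,268), centred between the fingers. The tile centre reads (562.8,392.5) mm. I'll descend and grip.

>>> servo_tool(translation=[[0,0.002,0.03],[0,0,0.045],[0,0,0.045],[0,0,0.03],[0,0,0.008],[0,0,0],[0,0,0]], turn=[[0,0,0],[0,0,0],[0,0,0],[0,0,0],[0,0,0],[0,0,0],[0,0,0]], grip=0.4)

```text
clock: 18.58
tool_pos: [0.5685, 0.3935, 0.124]
eef_rot: [-0.014, 1.0, 0.001, 0.001]
contact_force: [0.8, 0.5, -0.5]
opening: 0.398
finger_force: 0.0
```

>>> servo_tool(translation=[[0,0,0],[0,0,0],[0,0,0],[0,0,0]], turn=[[0,0,0],[0,0,0],[0,0,0],[0,0,0]], grip=0, grip_force=30)

```text
clock: 19.08
tool_pos: [0.5677, 0.3932, 0.1226]
eef_rot: [-0.015, 1.0, 0.0, 0.0]
contact_force: [-0.2, 0.1, 4.7]
opening: 0.152
finger_force: 30.0
```

```bash
python3 - <<'E'
from h import *
plan((.567,.393,.30,None),(.52,0,.30,None),(.584,-.401,.30,None))
E
```

```text
t 19.07 tcp [0.5677 0.3932 0.1226] yaw 91.7 tilt 0.001 open 0.152 q7 0.59 F [-0.2  0.1  4.7]
  turn z -0.000 rad; shift [ 0.0007 -0.0002 -0.1774] norm 0.177
  turn z -0.000 rad; shift [ 0.0584 -0.3915  0.    ] norm 0.396
  turn z -0.000 rad; shift [-0.0523 -0.4027  0.    ] norm 0.406
```

>>> servo_tool(translation=[[0,0,-0.015],[0,0,-0.03],[0,0,-0.045],[0,0,-0.045],[0,0,-0.035],[0,0,-0.015],[0,-0.02,0],[0,-0.04,0],[0.0005,-0.055,0],[0.0005,-0.055,0]], turn=[[0,0,0],[0,0,0],[0,0,0],[0,0,0],[0,0,0],[0,0,0],[0,0,0],[0,0,0],[0,0,0],[0,0,0]])

```text
clock: 20.32
tool_pos: [0.5708, 0.221, 0.3058]
eef_rot: [-0.015, 1.0, -0.001, -0.001]
contact_force: [0.7, -0.1, -2.5]
opening: 0.149
finger_force: 30.0
```

>>> servo_tool(translation=[[0.0005,-0.055,0],[0.0005,-0.055,0],[0.0005,-0.055,0],[0.0005,-0.055,0],[0.0005,-0.055,0],[0.0005,-0.055,0],[0.0005,-0.055,0],[0.0005,-0.055,0],[0.0005,-0.055,0],[0.0005,-0.04,0]], turn=[[0,0,0],[0,0,0],[0,0,0],[0,0,0],[0,0,0],[0,0,0],[0,0,0],[0,0,0],[0,0,0],[0,0,0]])

```text
clock: 21.58
tool_pos: [0.5806, -0.3151, 0.3055]
eef_rot: [-0.013, 1.0, -0.0, -0.001]
contact_force: [-0.6, 1.3, -2.9]
opening: 0.154
finger_force: 30.0
```

>>> servo_tool(translation=[[0,-0.035,0],[0,-0.025,0],[0,-0.013,0],[0,0,0],[0,0,0]], turn=[[0,0,0],[0,0,0],[0,0,0],[0,0,0],[0,0,0]])

```text
clock: 22.2
tool_pos: [0.5846, -0.3829, 0.3068]
eef_rot: [-0.016, 1.0, 0.001, -0.0]
contact_force: [0.0, 0.0, -2.8]
opening: 0.153
finger_force: 30.0
```

```bash
python3 - <<'E'
from h import *
d=snap('wrist','w6.png'); P,C,U=cloud(d)
m=near(P,np.array([.584,-.40]),.1,.006,.019); print('board',m.sum(),rect(P[m,:2]))
m=near(P,np.array([.584,-.40]),.1,.1,.4); print('z range held',P[m,2].min())
plan((.5844,-.4011,.123,None))
top=snap('top');sc=snap('scene')
for d in(top,sc):
    Q,C,_=cloud(d); m=near(Q,np.array([.448,.13]),.06,.155,.17); print('bottle',m.sum(),rect(Q[m,:2]))
    m=near(Q,np.array([.562,.392]),.11,.006,.019); print('tile',m.sum(),rect(Q[m,:2]))
E
```

```text
board 2909 [ 584.4 -401.1  150.   110.3   80.9]
z range held 0.19909507809816704
t 22.25 tcp [ 0.5847 -0.3829  0.307 ] yaw 91.8 tilt 0.001 open 0.153 q7 1.86 F [-0.3 -0.2 -2.3]
  turn z -0.000 rad; shift [ 0.0009 -0.0182  0.184 ] norm 0.185
bottle 82 [4.491e+02 1.286e+02 2.350e+01 2.360e+01 3.000e-01]
tile 1696 [561.2 393.  163.4 171.5  20.5]
bottle 71 [449.2 132.7  25.9  24.2  74.9]
tile 2440 [561.8 393.2 127.1 127.7  86. ]
```

View pics/w6.png

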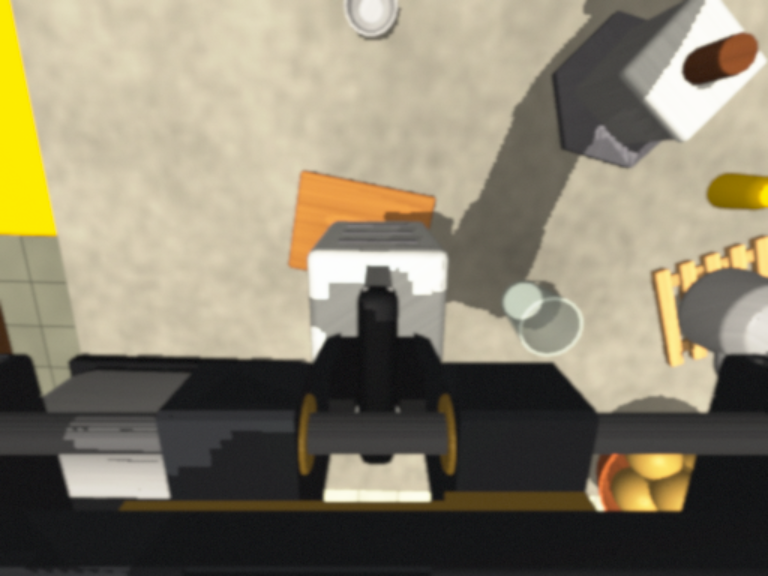

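The grater hangs above the board (360,230), 18 mm short in y; I'll correct that and lower it. The bottle stands on the cork at about (449,131) mm.

>>> servo_tool(translation=[[0,-0.012,0],[0,-0.006,0.02],[0,0,0.035],[0,0,0.045],[0,0,0.035],[0,0,0.025],[0,0,0.012],[0,0,0.006],[0,0,0.003],[0,0,0]], turn=[[0,0,0],[0,0,0],[0,0,0],[0,0,0],[0,0,0],[0,0,0],[0,0,0],[0,0,0],[0,0,0],[0,0,0]])

```text
clock: 23.6
tool_pos: [0.5852, -0.4031, 0.1267]
eef_rot: [-0.015, 1.0, -0.0, 0.001]
contact_force: [0.5, -0.0, -2.7]
opening: 0.15
finger_force: 30.0
```

>>> servo_tool(translation=[[0,0,0.0015],[0,0,0.001],[0,0,0]], turn=[[0,0,0],[0,0,0],[0,0,0]])

```text
clock: 23.98
tool_pos: [0.5848, -0.4028, 0.1235]
eef_rot: [-0.015, 1.0, 0.0, 0.0]
contact_force: [-0.6, 0.8, -3.3]
opening: 0.153
finger_force: 30.0
```

>>> servo_tool(translation=[[0,0.001,0.001],[0,0,0.001],[0,0,0]], turn=[[0,0,0],[0,0,0],[0,0,0]])

```text
clock: 24.35
tool_pos: [0.585, -0.4021, 0.1226]
eef_rot: [-0.014, 1.0, -0.0, 0.0]
contact_force: [-3.1, 0.4, 5.3]
opening: 0.151
finger_force: 30.0
```

>>> servo_tool(translation=[[0,0,0],[0,0,0],[0,0,0],[0,0,0],[0,0,-0.02],[0,0,-0.035],[0,0,-0.045],[0,0,-0.035],[0,0,-0.02],[0,0,0]], turn=[[0,0,0],[0,0,0],[0,0,0],[0,0,0],[0,0,0],[0,0,0],[0,0,0],[0,0,0],[0,0,0],[0,0,0]], grip=0.6)

```text
clock: 25.6
tool_pos: [0.586, -0.4022, 0.2798]
eef_rot: [-0.015, 1.0, -0.001, 0.002]
contact_force: [-0.1, 0.1, 0.3]
opening: 0.601
finger_force: 0.0
```

```bash
python3 - <<'E'
from h import *
plan((.4305,-.138,.28,None))
d=snap('wrist'); P,C,U=cloud(d)
m=near(P,np.array([.585,-.402]),.06,.128,.16); print('bar',m.sum(),rect(P[m,:2]),np.median(P[m,2]))
m=near(P,np.array([.6,-.2]),.2,-.02,.2); print(P[m].min(0))
E
```

```text
t 25.60 tcp [ 0.586  -0.4022  0.2798] yaw 91.7 tilt 0.006 open 0.601 q7 1.87 F [-0.1  0.1  0.3]
  turn z -0.000 rad; shift [ 1.478e-01  2.686e-01 -2.000e-04] norm 0.307
bar 782 [ 584.5 -401.8   67.    13.6    1.4] 0.14623931914214655
[ 0.40015556 -0.39968268 -0.00351879]
```

Grater is placed within a millimetre of the board centre. Next is the tin.

>>> servo_tool(translation=[[0.0125,0.0235,0],[0.024,0.043,0],[0.024,0.043,0],[0.024,0.044,0],[0.024,0.044,0],[0.0195,0.0355,0],[0.0135,0.0245,0],[0.006,0.011,0],[0,0,0]], turn=[[0,0,0],[0,0,0],[0,0,0],[0,0,0],[0,0,0],[0,0,0],[0,0,0],[0,0,0],[0,0,0]])

```text
clock: 26.78
tool_pos: [0.4293, -0.1377, 0.2763]
eef_rot: [-0.015, 1.0, -0.0, -0.0]
contact_force: [-0.1, -0.1, 0.2]
opening: 0.598
finger_force: 0.0
```

```bash
python3 - <<'E'
from h import *
d=snap('wrist','w7.png'); P,C,U=cloud(d)
m=near(P,np.array([.4305,-.138]),.04,.12,.16); print('knob',m.sum(),rect(P[m,:2]),np.median(P[m,2]))
m=near(P,np.array([.4305,-.138]),.07,.095,.115); print('lid',m.sum(),rect(P[m,:2]))
m=near(P,np.array([.435,-.138]),.09,.006,.019); print('iron',m.sum(),rect(P[m,:2]))
plan((.4305,-.138,.111,None))
E
```

```text
knob 568 [ 428.9 -137.5   26.8   26.6   72.2] 0.14404844730932664
lid 3634 [ 429.6 -137.4   81.1   81.1   50.8]
iron 1871 [ 430.  -137.2  141.7  130.1   17.1]
t 26.82 tcp [ 0.4298 -0.1384  0.2763] yaw 91.6 tilt 0.000 open 0.601 q7 1.45 F [ 0.   0.4 -0.1]
  turn z -0.000 rad; shift [-0.0007  0.0004  0.1653] norm 0.165
```

View pics/w7.png

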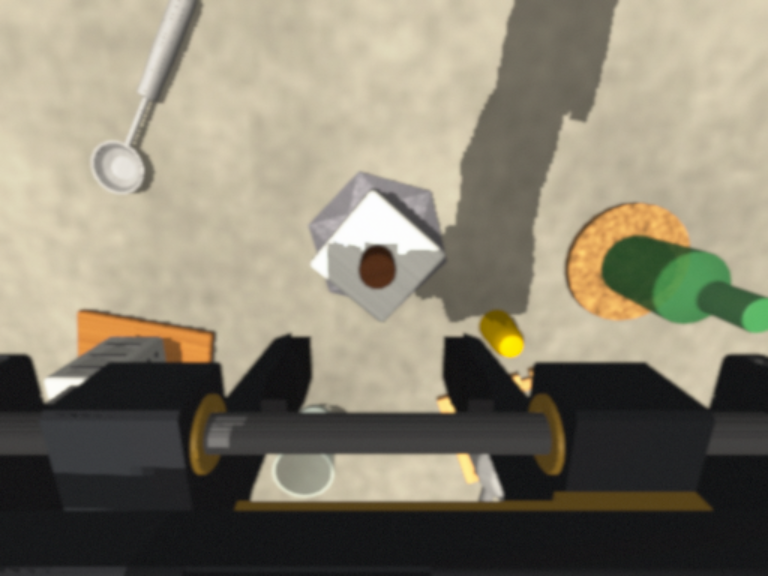

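The tin's knob is at (377,267), right below the tool.

>>> servo_tool(translation=[[0.0005,0.0005,0.03],[0,0,0.045],[0,0,0.045],[0,0,0.032],[0,0,0.012],[0,0,0],[0,0,0]], turn=[[0,0,0],[0,0,0],[0,0,0],[0,0,0],[0,0,0],[0,0,0],[0,0,0]], grip=0.5)

```text
clock: 27.7
tool_pos: [0.4299, -0.1377, 0.1134]
eef_rot: [-0.014, 1.0, -0.0, 0.001]
contact_force: [0.2, -0.0, -0.2]
opening: 0.5
finger_force: 0.0
```

>>> servo_tool(translation=[[0,0,0],[0,0,0],[0,0,0],[0,0,0]], turn=[[0,0,0],[0,0,0],[0,0,0],[0,0,0]], grip=0, grip_force=35)

```text
clock: 28.2
tool_pos: [0.4294, -0.1375, 0.1132]
eef_rot: [-0.014, 1.0, -0.0, 0.001]
contact_force: [-0.5, -0.8, 5.4]
opening: 0.307
finger_force: 35.0
```

```bash
python3 - <<'E'
from h import *
plan((.429,-.1375,.28,None),(.5628,.3925,.28,None))
E
```

```text
t 28.20 tcp [ 0.4294 -0.1375  0.1132] yaw 91.7 tilt 0.002 open 0.307 q7 1.19 F [-0.5 -0.8  5.4]
  turn z -0.000 rad; shift [ 0.0004  0.     -0.1668] norm 0.167
  turn z -0.000 rad; shift [-0.1491  0.5259  0.    ] norm 0.547
```

>>> servo_tool(translation=[[0,0,-0.015],[0,0,-0.03],[0,0,-0.045],[0,0,-0.045],[0,0,-0.035],[0,0,-0.015],[-0.0055,0.0192,0],[-0.0109,0.0385,0],[-0.0136,0.0481,0],[-0.0136,0.0481,0]], turn=[[0,0,0],[0,0,0],[0,0,0],[0,0,0],[0,0,0],[0,0,0],[0,0,0],[0,0,0],[0,0,0],[0,0,0]])

```text
clock: 29.45
tool_pos: [0.4674, 0.0187, 0.297]
eef_rot: [-0.014, 1.0, -0.0, -0.001]
contact_force: [0.8, 0.4, -3.4]
opening: 0.309
finger_force: 35.0
```

>>> servo_tool(translation=[[-0.0136,0.0481,0],[-0.0136,0.0481,0],[-0.0136,0.0481,0],[-0.0136,0.0481,0],[-0.0136,0.0481,0],[-0.0136,0.0481,0],[-0.0136,0.0481,0],[-0.0068,0.0241,0],[-0.0033,0.0115,0],[0,0,0]], turn=[[0,0,0],[0,0,0],[0,0,0],[0,0,0],[0,0,0],[0,0,0],[0,0,0],[0,0,0],[0,0,0],[0,0,0]])

```text
clock: 30.7
tool_pos: [0.562, 0.3926, 0.2966]
eef_rot: [-0.015, 1.0, -0.001, -0.001]
contact_force: [-0.3, -0.5, -3.6]
opening: 0.307
finger_force: 35.0
```

```bash
python3 - <<'E'
from h import *
d=snap('wrist','w8.png'); P,C,U=cloud(d)
m=near(P,np.array([.562,.392]),.1,.006,.019); print('tile',m.sum(),rect(P[m,:2]))
plan((.5628,.3925,.1132,None))
E
```

```text
tile 2558 [545.9 393.6 125.2  90.6  86.3]
t 30.75 tcp [0.5624 0.3916 0.297 ] yaw 91.6 tilt 0.002 open 0.307 q7 0.64 F [ 0.1 -1.2 -4.1]
  turn z -0.000 rad; shift [-0.0005  0.0009  0.1838] norm 0.184
```

View pics/w8.png

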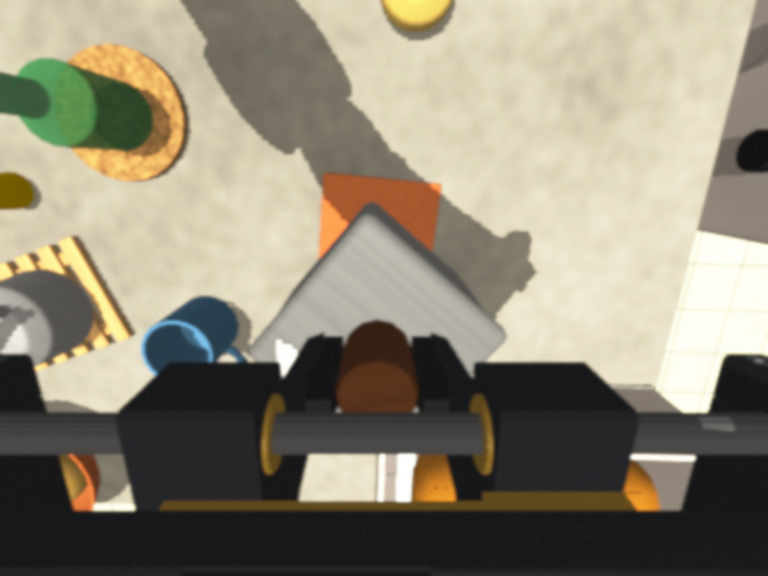

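The tin hangs level over the tile (380,215), so I'm lowering it.

>>> servo_tool(translation=[[0,0.0005,0.02],[0,0,0.035],[0,0,0.045],[0,0,0.035],[0,0,0.022],[0,0,0.012],[0,0,0.006],[0,0,0.004],[0,0,0.002],[0,0,0]], turn=[[0,0,0],[0,0,0],[0,0,0],[0,0,0],[0,0,0],[0,0,0],[0,0,0],[0,0,0],[0,0,0],[0,0,0]])

```text
clock: 32.0
tool_pos: [0.5626, 0.3937, 0.1169]
eef_rot: [-0.015, 1.0, 0.0, 0.0]
contact_force: [-0.7, 0.4, -3.2]
opening: 0.308
finger_force: 35.0
```

>>> servo_tool(translation=[[0,0,0.001],[0,0,0.001],[0,0,0]], turn=[[0,0,0],[0,0,0],[0,0,0]])

```text
clock: 32.38
tool_pos: [0.5624, 0.3935, 0.1145]
eef_rot: [-0.015, 1.0, -0.0, -0.0]
contact_force: [-0.5, 0.7, -4.4]
opening: 0.312
finger_force: 35.0
```

>>> servo_tool(translation=[[0,-0.0005,0.001],[0,0,0.001],[0,0,0.0005],[0,0,0]], turn=[[0,0,0],[0,0,0],[0,0,0],[0,0,0]])

```text
clock: 32.88
tool_pos: [0.5624, 0.3931, 0.1127]
eef_rot: [-0.015, 1.0, 0.0, 0.0]
contact_force: [-2.1, -1.4, 3.9]
opening: 0.31
finger_force: 35.0
```

>>> servo_tool(translation=[[0,0,0],[0,0,0],[0,0,0],[0,0,-0.02],[0,0,-0.035],[0,0,-0.045],[0,0,-0.045],[0,0,-0.025],[0,0,0],[0,0,0]], turn=[[0,0,0],[0,0,0],[0,0,0],[0,0,0],[0,0,0],[0,0,0.12],[0,0,0.15],[0,0,0.15],[0,0,0.15],[0,0,0.06]], grip=0.6)

```text
clock: 34.12
tool_pos: [0.5625, 0.3937, 0.2844]
eef_rot: [0.297, 0.955, 0.001, 0.001]
contact_force: [-1.1, 0.5, -0.2]
opening: 0.601
finger_force: 0.0
```

```bash
python3 - <<'E'
from h import *
plan((.6575,.0215,.28,None))
d=snap('wrist'); P,C,U=cloud(d)
m=near(P,np.array([.562,.392]),.05,.12,.16); print('knob',m.sum(),rect(P[m,:2]),np.median(P[m,2]))
sc=snap('scene')
for n in('scene','top'):
    Q,C,_=cloud(snap(n)); m=near(Q,np.array([.432,-.137]),.09,.006,.019); print('iron',n,m.sum(),rect(Q[m,:2]),cv2.minEnclosingCircle((Q[m,:2]*1000).astype(np.float32)),Q[m].mean(0).round(4))
E
```

```text
t 34.12 tcp [0.5625 0.3937 0.2844] yaw 55.5 tilt 0.003 open 0.601 q7 0.10 F [-1.1  0.5 -0.2]
  turn z -0.000 rad; shift [-0.2893 -0.2527  0.0044] norm 0.384
knob 533 [562.2 393.4  27.4  26.8  67.4] 0.1433955786739382
iron scene 939 [ 433.6 -134.5  152.2  131.4   75.3] ((432.66766357421875, -134.24008178710938), 76.15896606445312) [ 0.4352 -0.1316  0.012 ]
iron top 1600 [ 431.4 -140.8  150.   142.    84.2] ((430.80126953125, -141.50714111328125), 85.81446838378906) [ 0.4336 -0.1387  0.0128]
```

>>> servo_tool(translation=[[-0.0151,-0.0132,0],[-0.0301,-0.0263,0],[-0.0377,-0.0329,0],[-0.0377,-0.0329,0],[-0.0377,-0.0329,0],[-0.0377,-0.0329,0],[-0.0377,-0.0329,0],[-0.0339,-0.0296,0],[-0.0151,-0.0132,0],[-0.0068,-0.0059,0]], turn=[[0,0,0],[0,0,0],[0,0,0],[0,0,0],[0,0,0],[0,0,0],[0,0,0],[0,0,0],[0,0,0],[0,0,0]])

```text
clock: 35.58
tool_pos: [0.6583, 0.0199, 0.282]
eef_rot: [0.296, 0.955, 0.0, -0.0]
contact_force: [-0.9, 0.3, -0.4]
opening: 0.604
finger_force: 0.0
```

>>> servo_tool(translation=[[0,0,0.01],[0,0,0]], turn=[[0,0,0],[0,0,0]], grip=0.4)

```text
clock: 35.83
tool_pos: [0.6572, 0.0233, 0.2708]
eef_rot: [0.294, 0.956, 0.0, -0.001]
contact_force: [-0.3, -0.5, 0.5]
opening: 0.408
finger_force: 0.0
```

```bash
python3 - <<'E'
from h import *
d=snap('wrist'); P,C,U=cloud(d)
m=near(P,np.array([.657,.022]),.06,.128,.16); print('bar',m.sum(),rect(P[m,:2]),np.median(P[m,2]))
plan((.6575,.0215,.1215,None))
E
```

```text
bar 849 [657.8  21.6  13.2  71.2  55.8] 0.146293874432395
t 35.88 tcp [0.6576 0.0232 0.2713] yaw 55.8 tilt 0.002 open 0.403 q7 0.64 F [-0.3  0.6 -1.1]
  turn z -0.000 rad; shift [-0.0009 -0.0015  0.1498] norm 0.150
```

>>> servo_tool(translation=[[-0.001,-0.0015,0.03],[0,0,0.045],[0,0,0.04],[0,0,0.025],[0,0,0.009],[0,0,0],[0,0,0]], turn=[[0,0,0],[0,0,0],[0,0,0],[0,0,0],[0,0,0],[0,0,0],[0,0,0]])

```text
clock: 36.75
tool_pos: [0.6593, 0.0196, 0.1244]
eef_rot: [0.296, 0.955, 0.001, 0.001]
contact_force: [-0.1, 0.3, -0.6]
opening: 0.399
finger_force: 0.0
```

>>> servo_tool(translation=[[0,0,0],[0,0,0],[0,0,0],[0,0,0]], turn=[[0,0,0],[0,0,0],[0,0,0],[0,0,0]], grip=0, grip_force=30)

```text
clock: 37.25
tool_pos: [0.659, 0.0197, 0.1235]
eef_rot: [0.296, 0.955, 0.001, 0.001]
contact_force: [0.1, 0.9, 1.9]
opening: 0.156
finger_force: 30.0
```

>>> servo_tool(translation=[[0,0,-0.015],[0,0,-0.03],[0,0,-0.035],[0,0,-0.03],[0,0,-0.015],[0,0,0]], turn=[[0,0,0],[0,0,0],[0,0,0],[0,0,0],[0,0,0],[0,0,0]])

```text
clock: 38.0
tool_pos: [0.6585, 0.0189, 0.2486]
eef_rot: [0.296, 0.955, 0.0, 0.001]
contact_force: [-0.4, -0.7, -4.1]
opening: 0.156
finger_force: 30.0
```

```bash
python3 - <<'E'
from h import *
plan((.432,-.137,.245,None))
E
```

```text
t 38.00 tcp [0.6585 0.0189 0.2486] yaw 55.6 tilt 0.001 open 0.156 q7 0.64 F [-0.4 -0.7 -4.1]
  turn z -0.000 rad; shift [ 0.0986 -0.2567  0.0036] norm 0.275
```

>>> servo_tool(translation=[[0.0072,-0.0187,0],[0.0143,-0.0373,0],[0.0179,-0.0467,0],[0.0179,-0.0467,0],[0.0179,-0.0467,0],[0.0143,-0.0373,0],[0.006,-0.0159,0],[0.0009,-0.0075,0],[0,0,0],[0,0,0]], turn=[[0,0,0],[0,0,0],[0,0,0],[0,0,0],[0,0,0],[0,0,0],[0,0,0],[0,0,0],[0,0,0],[0,0,0]])

```text
clock: 39.25
tool_pos: [0.4352, -0.1371, 0.248]
eef_rot: [0.295, 0.955, 0.001, 0.001]
contact_force: [0.0, -0.3, -4.9]
opening: 0.153
finger_force: 30.0
```

```bash
python3 - <<'E'
from h import *
d=snap('wrist','w9.png'); P,C,U=cloud(d)
m=near(P,np.array([.432,-.137]),.09,.006,.019); print('iron',m.sum(),rect(P[m,:2]),cv2.minEnclosingCircle((P[m,:2]*1000).astype(np.float32)))
h=cv2.convexHull((P[m,:2]*1000).astype(np.float32)); print(cv2.approxPolyDP(h,4,True).reshape(-1,2).round(1).tolist())
plan((.4337,-.138,.1235,None))
E
```

```text
iron 1964 [ 403.7 -114.2  135.    72.4   57.6] ((423.5020446777344, -126.99790954589844), 68.38485717773438)
[[468.20001220703125, -80.19999694824219], [449.79998779296875, -63.900001525878906], [379.29998779296875, -85.19999694824219], [363.1000061035156, -159.0], [398.20001220703125, -190.5]]
t 39.30 tcp [ 0.4349 -0.1372  0.248 ] yaw 55.7 tilt 0.001 open 0.152 q7 0.86 F [ 0.7 -0.4 -4.6]
  turn z -0.000 rad; shift [ 0.0006 -0.0013  0.1245] norm 0.125
```

View pics/w9.png

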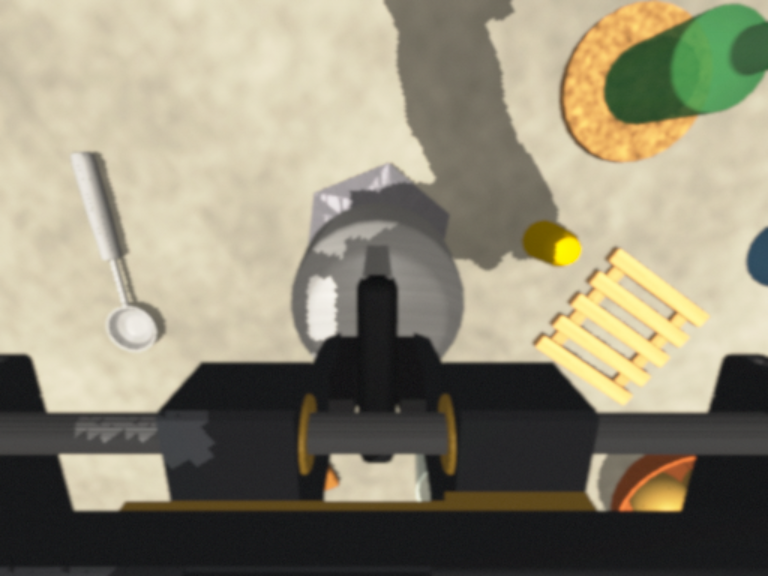

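Visible hexagon vertices put the iron stand centre at (433.5,-137.5) mm. The kettle hangs level above it (378,270), so I'll lower it.

>>> servo_tool(translation=[[-0.001,-0.001,0.015],[0,0,0.03],[0,0,0.03],[0,0,0.02],[0,0,0.012],[0,0,0.007],[0,0,0.004],[0,0,0.003],[0,0,0.001],[0,0,0]], turn=[[0,0,0],[0,0,0],[0,0,0],[0,0,0],[0,0,0],[0,0,0],[0,0,0],[0,0,0],[0,0,0],[0,0,0]])

```text
clock: 40.55
tool_pos: [0.434, -0.1396, 0.1262]
eef_rot: [0.296, 0.955, 0.0, 0.0]
contact_force: [-0.8, 0.2, -4.7]
opening: 0.154
finger_force: 30.0
```

>>> servo_tool(translation=[[0,0,0.001],[0,0,0.001],[0,0,0]], turn=[[0,0,0],[0,0,0],[0,0,0]])

```text
clock: 40.92
tool_pos: [0.434, -0.1395, 0.124]
eef_rot: [0.296, 0.955, 0.0, 0.0]
contact_force: [0.5, 0.2, -4.0]
opening: 0.156
finger_force: 30.0
```

>>> servo_tool(translation=[[0,0.001,0.001],[0,0,0.001],[0,0,0]], turn=[[0,0,0],[0,0,0],[0,0,0]])

```text
clock: 41.3
tool_pos: [0.4345, -0.1393, 0.1239]
eef_rot: [0.296, 0.955, -0.001, 0.001]
contact_force: [-4.3, -0.1, 19.3]
opening: 0.153
finger_force: 30.0
```

>>> servo_tool(translation=[[0,0,-0.001],[0,0,0],[0,0,0],[0,0,0],[0,0,0],[0,0,-0.02],[0,0,-0.04],[0,0,-0.045],[0,0,-0.035],[0,0,0]], turn=[[0,0,0],[0,0,0],[0,0,0],[0,0,0],[0,0,0],[0,0,0],[0,0,0],[0,0,0],[0,0,0],[0,0,0]], grip=0.6)

```text
clock: 42.55
tool_pos: [0.4359, -0.139, 0.265]
eef_rot: [0.296, 0.955, 0.0, 0.003]
contact_force: [-0.3, 0.1, -1.2]
opening: 0.602
finger_force: 0.0
```

```bash
python3 - <<'E'
from h import *
plan()
d=snap('wrist'); P,C,U=cloud(d)
m=near(P,np.array([.433,-.138]),.06,.128,.16); print('kettle bar',m.sum(),rect(P[m,:2]),np.median(P[m,2]))
for n in('top','scene'):
    Q,_,_=cloud(snap(n,n+'9.png'))
    for k,c in dict(kettle=(.433,-.138),grater=(.5845,-.4015),tin=(.5625,.393),bottle=(.449,.131)).items():
        m=near(Q,np.array(c),.06,.128,.17); print(n,k,m.sum(),rect(Q[m,:2]),Q[m,2].max().round(3))
E
```

```text
t 42.55 tcp [ 0.4359 -0.139   0.265 ] yaw 55.5 tilt 0.005 open 0.602 q7 0.87 F [-0.3  0.1 -1.2]
kettle bar 888 [ 432.9 -137.5   13.2   71.1   55.2] 0.14693755470693337
top kettle 71 [ 432.1 -141.9   12.7   71.1   51.6] 0.152
top grater 153 [ 585.5 -403.    68.6   14.     1.3] 0.152
top tin 102 [561.8 388.9  26.3  25.7   1.3] 0.147
top bottle 95 [449.1 128.2  24.8  23.6  89.9] 0.167
scene kettle 149 [ 433.8 -135.7   19.6   69.    56.5] 0.151
scene grater 110 [ 585.6 -398.7   16.6   68.    89.1] 0.15
scene tin 160 [562.5 393.9  28.6  25.9  60.4] 0.148
scene bottle 154 [450.  133.5  29.9  25.1  73.1] 0.165
```

View pics/scene9.png

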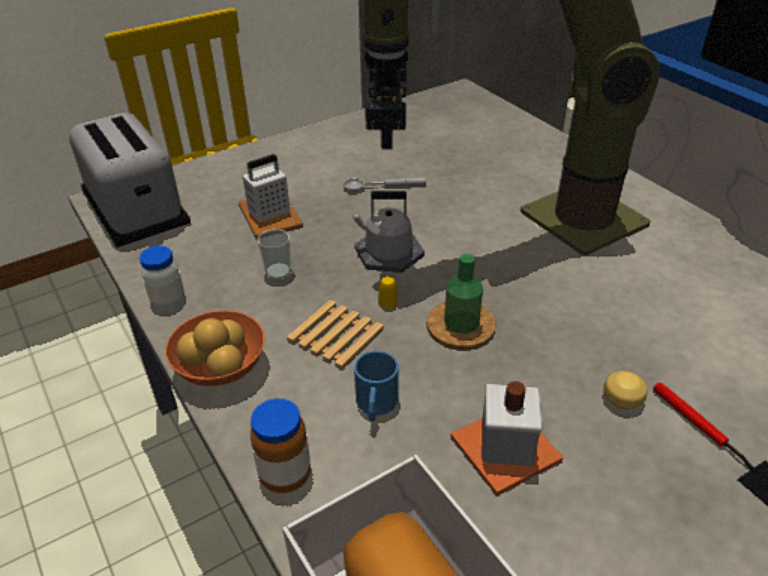

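The final scene view shows all four upright in the middle of their places: kettle (390,235), grater (267,200), tin (510,430) and bottle (463,300). The glass is untouched at (275,255) and the gripper is clear of everything.

```bash
python3 -c "
from plant import r
print(r.finish_job())"
```

```text
the job is handed in; nothing more can be done
None
```

The job is handed in at about 43 s: kettle, grater, tin and bottle each stand upright within about 2 mm of the middle of their own places by my measurements, and the glass looks unmoved; no verdict came back.

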